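Lock a fresh cartridge into the water filter

TASK

Fit the filter cartridge that stands on the tray into the sloping socket of the water filter beside the tray: push it straight in with its lugs through the two slots, then twist it a quarter turn clockwise, seen from above, until it stops, so that it stays locked in, and let go. Leave the mugs, spice tin, coaster and jar on the tray where they are.

Things in the scene. Friction and masses are not known exactly. Their poses are not given: they have to be found in the camera images.
- cartridge_center (a point): Centre (half-way up, on the axis) of the loose filter cartridge: white plastic, 113 mm tall, about 0.18 kg, upright on the tray (z up), this point 56.5 mm above its foot. From the foot up: 0 to 30 mm a round spigot, 52 mm diameter, tapering to 42 at the foot; 30 to 75 mm a drum, 72 mm diameter, grey band; 75 to 113 mm a flat grip bar. Yaw starts within 80 degrees either way.
- cartridge_grip (a point): Middle of the cartridge's grip bar, 94 mm above the foot: 64 mm long (along its x), 20 mm thick (y), 38 mm tall, standing across the middle of the drum's top; pinch it across its thickness.
- cartridge_lugs (a point): Point on the cartridge's axis level with the middle of its two lugs, 16.5 mm above the foot. The lugs stand out of the spigot along +x and -x, in line with the grip bar, to 38 mm from the axis; 14 mm wide, 8 mm tall. A half turn about z makes no difference.
- socket: Bayonet socket in the sloping top of the water filter (fixed). Origin: centre of the opening, in the plane of its 124 mm square white face, 125 mm above the table. z points out, 30 degrees from vertical, leaning roughly towards the robot; x points up the slope, y is level. Opening 58 mm diameter, lip 7 mm thick, two slots 21 mm wide along +x and -x, reaching 42 mm from the axis.
- socket_lock (a point): Point on the socket's axis at the underside of its lip, 7 mm inside; axes as the socket's. Here the lugs turn under the lip: from the slots only clockwise seen from outside (about -z), 90 degrees to a stop; locked, the grip bar lies along y. Home: drum flush on the face, cartridge centre 26.5 mm out from the socket's origin along z. It turns only within 2.5 mm of home.
- plunger (a joint): Spring plunger at the bottom of the socket, m pressed in: 0 free, 0.006 with the cartridge home. The cartridge's foot meets it 6 mm before home; it pushes back with 2 N at first, about 6 N when home. Let go unlocked, the cartridge is lifted some mm; locked, by 2.5 mm at most.
- filter_unit: The water filter's housing, fixed: origin at the centre of its underside below the socket's origin, its front faces its -x. Plinth 200 by 160 mm; head up to about 160 mm high; on its +y side a clear water tank, 80 to 155 mm from the middle in y, -17 to 107 mm in x, 132 mm high, with a small tap in front.
- tray: Square grey plastic tray, fixed, 340 mm a side, origin at the centre of its underside, floor 5 mm thick, rim 20 mm high. The tray and the water filter stand side by side and may have changed sides.
- mugs_top (a point): Centre of the top rim of a stack of three loose green ceramic mugs on the tray, 79 mm in diameter, 147 mm tall together, handles 58 mm out from the axis. Stays put.
- tin_center (a point): Centre of a loose round metal spice tin with a latch, on the tray, 72 mm in diameter, 51 mm tall. It and the cartridge stand on the near half of the tray and may have changed places. Stays put.
- coaster: Loose round silicone coaster lying on the tray, 84 mm in diameter, 6 mm thick, origin at its underside. Stays put.
- jar_center (a point): Centre of a loose glass jar with a cork lid on the tray, 66 mm in diameter, 95 mm tall. Stays put.

How it is judged:
By the outcome, as a careful person would: the job done as asked, in the order asked, and still so for the second after the job is handed in, with the robot touching nothing.
It also fails if it takes over 51 s, if anything falls off the work surface, if the arm or the gripper's body presses on something with over 40 N, if the wrist force passes 120 N, or if a joint passes its speed limit or range.

ROBOT

A 7-joint arm with a two-finger parallel gripper is mounted at the origin on the work surface. World frame = base frame: x ahead of the robot, y to its left, z up, the work surface at z = 0. Lengths are in m, angles in rad, forces in N, time in s.
With the tool pointing down it reaches from about 0.425 to 0.925 m from the base axis. Payload 6.8 kg.
Tool frame: the origin (TCP) lies on the centre line of the jaws, within the pads' length; the fingertips stand 25 mm ahead of it and the grasp point (between the pads) lies 6 mm ahead of it; z points along the fingers, y is the line along which they close (so a half turn about z gives the same grasp; the last joint's range is limited). The gripper opens to 85 mm and grips with 20 to 120 N. Pads are 22 mm wide; open, the fingers measure 114 mm over their backs; the gripper's body (76 mm by 85 mm) begins 54 mm behind the grasp point. The pads swing forward as they close: fully open they stand 13 mm farther back than shut.
Start: joints at [1.074, 0.477, 0.022, 1.555, -0.011, 1.109, -0.083], TCP at [0.256, -0.625, 0.231] pointing down, gripper open.
Joint ranges: [-2.96, 2.96], [-0.34, 2.1], [-1.41, 1.46], [0.24, 2.44], [-1.37, 4.51], [0.17, 1.92], [-2.96, 2.96]. Speed limits (rad/s): [2.39, 2.39, 3.14, 3.14, 3.14, 3.14, 3.14].

INTERFACE

Orientations are given as a rotation vector (axis times angle).
In Python, from bench import telemetry, grab_frame, job gives the robot as it stands.
- The arm moves only by the tool apply_moves, never from a script. Its argument "rows" is a list of rows, each a list of 2 entries, a list of its own where there are three numbers: the shift along the tool's x, y, z each as a share of 250 mm, from -1 to 1, then the turn, a rotation vector about the tool's x, y, z each as a share of pi rad, from -1 to 1. A call has 1 to 10 rows; each row is the pose to reach, as a shift and turn from the pose commanded when the call began, along the tool's axes at that moment, turning the shorter way round; what a row does not reach only later rows make up. A row lasts 1/8 s, in which the tool goes at most 62.5 mm and 10.7 degrees, less where a joint would pass 70% of its speed; a pose out of reach is approached as far as the arm can. A call with a number of a shift or a turn outside -1 to 1 is refused whole. A call with a gripper value outside its range is refused whole. "jaw" is the gripper's target within -1 to 1 (fully open at 1, half-way at 0, shut at -1), set as the call begins (left out, the last holds). The fingers move at their own pace and stop on an object; "newtons" is the grip in N (left out, the last holds). Time passes only in rows, so rows that repeat a pose let the fingers close. It gives the time, the measured TCP pose, the force, the opening and the grip force at its end, in the units of the state.
- telemetry.get_obs(): the state, without advancing time (a new reading comes with each control period).
- grab_frame(name): name is "scene" or "top" or "wrist"; returns a dict with "frame" (420x560x3 uint8, red, green, blue), "vertical_fov" (degrees; the focal length in pixels is half the picture's height over the tangent of half this angle, whatever the lens; pixels are square), "cx", "cy" (the principal point, pixels), "origin" and "attitude" of the camera in the world. Camera axes: x right, y up, looking along -z (the intrinsics and any distortion apply to the point x, -y, -z); pixel columns grow to the right and rows downward; lengths in m; the calibration is good to about 2 mm. A picture is of the moment at which its call begins. There is no depth.
- job.hand_in(): hands the job in; it is judged then, once.
The state is a dict: "clock": time; "joints": joint angles; "qvel": joint speeds; "tau": joint torques, N m; "tcp_pos": TCP position; "orientation": TCP orientation; "contact_force": force on the tool from outside, world axes, zero at the start; "moment": the same for the moment, N m; "grip_width": finger opening in m; "gripper_force": force on a finger pad.
Only numpy, scipy, OpenCV 4.12 (cv2) and the standard library are available. Lean on these libraries where they do the work, as an engineer would, in place of code of your own. Each camera call takes 0.05 s, during which the arm holds its last target. There are 200 camera calls.

## Working session

There is one attempt and no reset: what is moved stays moved. The work goes in short steps, Python scripts to look and compute and a tool call to move; the robot and the scene stay as the last step left them, time stands still between calls to the robot, and variables do not carry over. Pictures are saved under pics/ and viewed, at most 10 in all, crops included, and the job is handed in when it is done.

Besides the shell and the picture viewer there is one more tool, called by a JSON object that holds its "method" and its "body", one argument or row to a line. apply_moves: Moves the arm, as the interface text tells. Its arguments: {"type":"object","properties":{"rows":{"type":"array"},"jaw":{"type":"number"},"newtons":{"type":"number"}},"required":["rows"]}

```bash
ls; mkdir -p pics; python3 - <<'E'
from bench import telemetry, grab_frame
import cv2,numpy as np
print(telemetry.get_obs())
for n in("scene","top"):
    f=grab_frame(n); cv2.imwrite(f"pics/{n}0.png",f["frame"][:,:,::-1])
    print(n,{k:v for k,v in f.items() if k!="frame"})
E
```

```text
pics
{'clock': 0.0, 'joints': array([ 1.07391888,  0.47780029,  0.02232833,  1.55643204, -0.01151084,
        1.10930912, -0.08310034]), 'qvel': array([-0.00065562,  0.00085843,  0.00111796,  0.00041693,  0.00060452,
       -0.00195843,  0.0015348 ]), 'tau': array([-1.34550460e-04, -5.96441424e+01,  1.60770837e+00, -2.81198376e+01,
        1.24318310e-02,  9.30433773e-03,  3.19117669e-05]), 'tcp_pos': array([ 0.25563793, -0.62408618,  0.23043357]), 'orientation': array([-3.08068916e+00, -6.06552761e-01,  7.36508279e-04]), 'contact_force': array([-0.23892027, -0.46336452, -0.33846112]), 'moment': array([-0.01416071, -0.01543831, -0.0050896 ]), 'gripper_force': 0.0, 'grip_width': 0.08553318438354358}
scene {'vertical_fov': 49.16453069849052, 'cx': 274.449531833097, 'cy': 207.8945199332966, 'origin': array([ 1.30794421, -0.30115807,  0.66852867]), 'attitude': array([0.83520041, 0.54767576, 1.10523685])}
top {'vertical_fov': 56.01532748641077, 'cx': 282.9157341230881, 'cy': 213.58123723219433, 'origin': array([ 0.38169523, -0.01206012,  1.0963257 ]), 'attitude': array([ 0.1578699 , -0.12212777, -1.59427282])}
```

View pics/scene0.png

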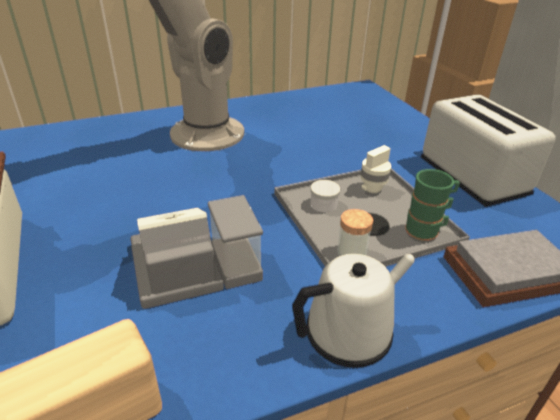

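View pics/top0.png

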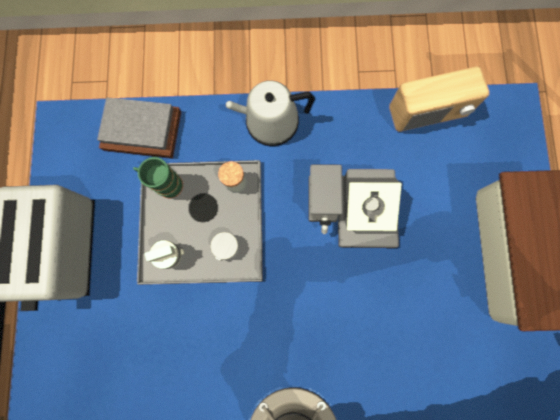

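The scene view shows the filter on the -y side and the tray on +y. In the top view the cartridge is near (163,255), tin (224,245), socket (373,206). Next I'll enlarge crops of the cartridge and socket.

```bash
cat > h.py <<'E'
import numpy as np,cv2
from scipy.spatial.transform import Rotation as R
from bench import telemetry, grab_frame
def K(f):
    h=f["frame"].shape[0]; return h/2/np.tan(np.radians(f["vertical_fov"]/2))
def ray(f,u,v):
    k=K(f); d=np.array([(u-f["cx"])/k,-(v-f["cy"])/k,-1.]); return f["origin"],R.from_rotvec(f["attitude"]).apply(d)
def at_z(f,u,v,z):
    o,d=ray(f,u,v); return o+d*(z-o[2])/d[2]
def proj(f,p):
    c=R.from_rotvec(f["attitude"]).inv().apply(np.atleast_2d(p)-f["origin"]); k=K(f)
    return np.c_[f["cx"]+k*c[:,0]/-c[:,2], f["cy"]-k*c[:,1]/-c[:,2]]
E
python3 - <<'E'
from h import *
f=grab_frame("top");im=f["frame"][:,:,::-1]
a=im[210:290,125:205];b=im[160:260,310:410]
cv2.imwrite("pics/c1.png",np.hstack([cv2.resize(a,(400,400),interpolation=2),cv2.resize(b,(400,400),interpolation=2)]))
for u,v,z in[(163,255,.1),(373,206,.125),(163,255,.075)]:print(at_z(f,u,v,z))
E
```

```text
[0.46342737 0.3151288  0.1       ]
[ 0.56874154 -0.21741271  0.125     ]
[0.46547821 0.32333869 0.075     ]
```

View pics/c1.png

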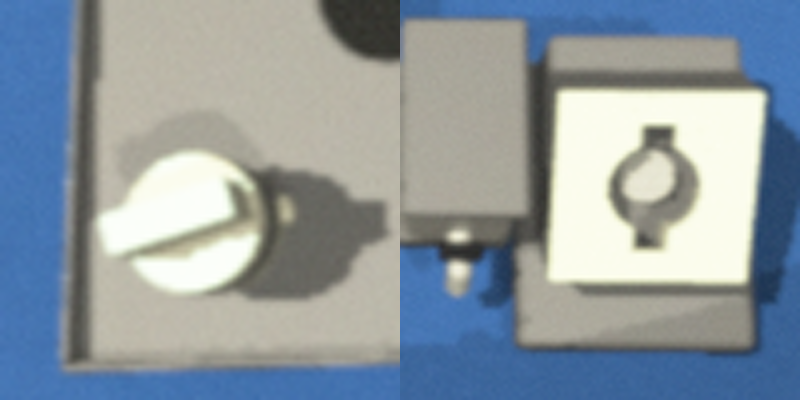

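The enlarged crop shows the grip bar's top corners at about (98,215), (222,172), (240,212), (110,258). The face corners are at (557,88), (768,92), (750,284), (547,280) and the slots at (659,135) and (648,238). I'll fit both poses.

```bash
cat > fit.py <<'E'
from h import *
from scipy.optimize import least_squares
f=grab_frame("top")
L=lambda p:np.array(p)/5+[125,210]
Q=lambda p:(np.array(p)-[400,0])/4+[310,160]
gc=L([(98,215),(222,172),(240,212),(110,258)]);dc=L([(195,222)])
def sock(q):
    t=R.from_euler("z",q[2])*R.from_euler("y",-30,degrees=True); return t,np.array([q[0],q[1],.125])
loc=np.array([[62,62,0],[62,-62,0],[-62,-62,0],[-62,62,0]])/1e3
fc=Q([(557,88),(768,92),(750,284),(547,280)])
r=lambda q:(proj(f,sock(q)[0].apply(loc)+sock(q)[1])-fc).ravel()
s=least_squares(r,[.57,-.21,0]);print("socket",s.x,np.round(s.fun,1))
t,o=sock(s.x);print("z",t.apply([0,0,1]))
pl=np.array([[42,0,0],[-42,0,0]])/1e3
print("slot ends crop",(proj(f,t.apply(pl)+o)-[310,160])*4+[400,0])
g=np.array([[-32,10,118],[32,10,118],[32,-10,118],[-32,-10,118]])/1e3
def r2(q,perm):
    P=R.from_euler("z",q[2]).apply(g)+[q[0],q[1],0]
    return np.r_[(proj(f,P)-gc).ravel(),(proj(f,[q[0],q[1],.08])-dc).ravel()]
for y0 in(-1.2,-.4,.4,1.2):
    c=least_squares(r2,[.465,.31,y0],args=(0,));print("cart",c.x,c.cost,np.round(c.fun,1))
E
python3 fit.py
```

```text
socket [ 0.56612354 -0.21919348 -0.0429035 ] [ 1.1  0.7 -0.6  0.2 -1.1 -0.6  0.6 -0.3]
z [-0.49953989  0.02144517  0.8660254 ]
slot ends crop [[660.64153843 123.32936333]
 [649.80938282 250.8860429 ]]
cart [ 0.46742911  0.32035706 -1.25125147] 1.4070427334215598 [ 0.7  0.5  0.3  0.4 -1.  -0.1  0.5 -0.5 -0.5 -0.3]
cart [ 0.46742911  0.32035706 -1.25125174] 1.4070427334019868 [ 0.7  0.5  0.3  0.4 -1.  -0.1  0.5 -0.5 -0.5 -0.3]
cart [ 0.46742911  0.32035706 -1.25125173] 1.4070427334019007 [ 0.7  0.5  0.3  0.4 -1.  -0.1  0.5 -0.5 -0.5 -0.3]
cart [ 0.46742911  0.32035706 -1.25125153] 1.4070427334133924 [ 0.7  0.5  0.3  0.4 -1.  -0.1  0.5 -0.5 -0.5 -0.3]
```

Reprojection errors are about 1 px. The fits match the given heights: cartridge (0.467, 0.320) with yaw -1.251, socket (0.566, -0.219) with yaw -0.043. I'll write a move helper and plan the approach.

```bash
cat >> h.py <<'E'
def down(az): # tool down, tool y at azimuth az (deg)
    a=np.radians(az); y=np.array([np.cos(a),np.sin(a),0]); z=np.array([0,0,-1.]); return R.from_matrix(np.c_[np.cross(y,z),y,z])
def here(show=True):
    o=telemetry.get_obs(); 
    if show: print("t",round(o["clock"],2),"q",np.round(o["joints"],2),"p",np.round(o["tcp_pos"],4),"F",np.round(o["contact_force"],1),"w",round(o["grip_width"],4))
    return np.array(o["tcp_pos"]),R.from_rotvec(o["orientation"])
def rel(p0,R0,p,Rt):
    s=R0.inv().apply(np.array(p)-p0); t=(R0.inv()*Rt).as_rotvec()
    print("shift",np.round(s/.25,3).tolist(),"turn",np.round(t/np.pi,4).tolist(),"rows>=",round(max(np.linalg.norm(s)/.0625,np.degrees(np.linalg.norm(t))/10.7),1))
def chain(wps):
    p,r=here()
    for q,t in wps: rel(p,r,q,t); p,r=np.array(q),t
E
python3 - <<'E'
from h import *
chain([((.42,-.48,.33),down(-49)),((.58,-.28,.35),down(-26)),((.62,-.03,.35),down(-4)),((.54,.19,.33),down(12)),((.467,.32,.24),down(18.3))])
E
```

```text
t 0.2 q [ 1.07  0.48  0.02  1.56 -0.01  1.11 -0.08] p [ 0.2557 -0.6243  0.2308] F [-0.4  0.4 -0.6] w 0.0855
shift [0.827, -0.286, -0.397] turn [-0.0004, -0.0, -0.104] rows>= 3.8
shift [1.008, -0.184, -0.08] turn [0.0, 0.0, -0.1278] rows>= 4.1
shift [0.969, -0.295, 0.0] turn [0.0, 0.0, -0.1222] rows>= 4.1
shift [0.856, -0.381, 0.08] turn [0.0, 0.0, -0.0889] rows>= 3.8
shift [0.569, -0.178, 0.36] turn [0.0, 0.0, -0.035] rows>= 2.8
```

{"method": "apply_moves", "body": {
  "rows": [
    [[0.83,-0.29,-0.4],[0,0,-0.104]],
    [[0.83,-0.29,-0.4],[0,0,-0.104]],
    [[0.83,-0.29,-0.4],[0,0,-0.104]],
    [[0.83,-0.29,-0.4],[0,0,-0.104]]
  ],
  "jaw": 1
}}

```text
clock: 0.7
tcp_pos: [0.4221, -0.4771, 0.3324]
orientation: [2.942, 1.102, 0.001]
contact_force: [0.2, -0.6, -0.1]
grip_width: 0.0852
gripper_force: 0.0
```

{"method": "apply_moves", "body": {
  "rows": [
    [[1,-0.18,-0.08],[0,0,-0.128]],
    [[1,-0.18,-0.08],[0,0,-0.128]],
    [[1,-0.18,-0.08],[0,0,-0.128]],
    [[1,-0.18,-0.08],[0,0,-0.128]]
  ]
}}

```text
clock: 1.2
tcp_pos: [0.5774, -0.2832, 0.3511]
orientation: [2.664, 1.665, -0.0]
contact_force: [0.1, 0.1, -1.3]
grip_width: 0.0853
gripper_force: 0.0
```

```bash
python3 - <<'E'
from h import *
f=grab_frame("wrist");cv2.imwrite("pics/w1.png",f["frame"][:,:,::-1])
chain([((.62,-.03,.35),down(-4)),((.54,.19,.33),down(12)),((.467,.32,.24),down(18.3))])
E
```

```text
t 1.25 q [ 0.55  0.36 -0.29  1.46  0.1   1.33 -0.18] p [ 0.5836 -0.2724  0.3517] F [3.6 7.  1.3] w 0.0854
shift [0.939, -0.282, 0.013] turn [0.0009, -0.0022, -0.1181] rows>= 3.9
shift [0.856, -0.381, 0.08] turn [0.0, 0.0, -0.0889] rows>= 3.8
shift [0.569, -0.178, 0.36] turn [0.0, 0.0, -0.035] rows>= 2.8
```

View pics/w1.png

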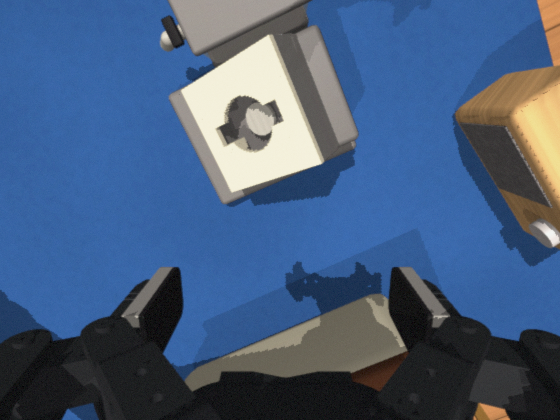

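{"method": "apply_moves", "body": {
  "rows": [
    [[0.95,-0.28,0],[0,0,-0.12]],
    [[0.95,-0.28,0],[0,0,-0.12]],
    [[0.95,-0.28,0],[0,0,-0.12]],
    [[0.95,-0.28,0],[0,0,-0.12]]
  ]
}}

```text
clock: 1.75
tcp_pos: [0.6175, -0.0388, 0.351]
orientation: [2.304, 2.135, -0.0]
contact_force: [-0.2, -0.3, 0.4]
grip_width: 0.0855
gripper_force: 0.0
```

{"method": "apply_moves", "body": {
  "rows": [
    [[0.86,-0.38,0.08],[0,0,-0.089]],
    [[0.86,-0.38,0.08],[0,0,-0.089]],
    [[0.86,-0.38,0.08],[0,0,-0.089]],
    [[0.86,-0.38,0.08],[0,0,-0.089]],
    [[0.86,-0.38,0.08],[0,0,-0.089]]
  ]
}}

```text
clock: 2.38
tcp_pos: [0.5369, 0.1858, 0.331]
orientation: [-1.973, -2.443, -0.001]
contact_force: [-0.1, -0.5, 0.0]
grip_width: 0.0856
gripper_force: 0.0
```

```bash
python3 - <<'E'
from h import *
chain([((.467,.32,.24),down(18.3))])
E
```

```text
t 2.38 q [ 0.05  0.28 -0.61  1.66  0.16  1.26 -0.38] p [0.5369 0.1858 0.331 ] F [-0.1 -0.5  0. ] w 0.0856
shift [0.583, -0.16, 0.365] turn [-0.0001, -0.0005, -0.0343] rows>= 2.8
```

The wrist view shows the socket face with corners near (182,95), (275,36), (323,163), (232,191) and the slots at (231,133) and (272,108). Next I'll go above the cartridge.

{"method": "apply_moves", "body": {
  "rows": [
    [[0.58,-0.16,0.36],[0,0,-0.034]],
    [[0.58,-0.16,0.36],[0,0,-0.034]],
    [[0.58,-0.16,0.36],[0,0,-0.034]],
    [[0.58,-0.16,0.36],[0,0,-0.034]],
    [[0.58,-0.16,0.36],[0,0,-0.034]]
  ]
}}

```text
clock: 3.0
tcp_pos: [0.472, 0.3137, 0.241]
orientation: [1.853, 2.536, -0.001]
contact_force: [0.2, -0.8, 0.0]
grip_width: 0.0853
gripper_force: 0.0
```

```bash
python3 - <<'E'
from h import *
f=grab_frame("wrist");cv2.imwrite("pics/w2.png",f["frame"][:,:,::-1])
np.save("w2.npy",{k:v for k,v in f.items()},allow_pickle=True)
c,y=np.array([.4674,.3204,0]),-1.2513
g=np.array([[-32,10,118],[32,10,118],[32,-10,118],[-32,-10,118]])/1e3
print(np.round(proj(f,R.from_euler("z",y).apply(g)+c)),here())
E
```

```text
t 3.05 q [-0.17  0.36 -0.66  1.77  0.25  1.09 -0.61] p [0.4724 0.3134 0.2413] F [ 0.2 -0.5 -0. ] w 0.0854
[[294. 150.]
 [294. 230.]
 [270. 230.]
 [268. 151.]] (array([0.47238466, 0.31342579, 0.24133915]), Rotation.from_matrix(array([[-3.02716731e-01,  9.53080094e-01,  9.57130031e-04],
                            [ 9.53080180e-01,  3.02717367e-01, -6.05923362e-04],
                            [-8.67233377e-04,  7.28798523e-04, -9.99999358e-01]])))
```

View pics/w2.png

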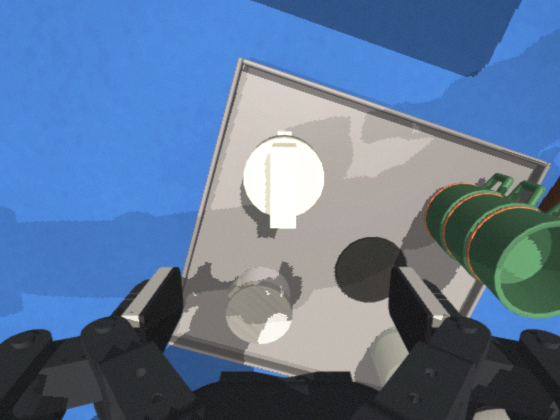

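The wrist view shows the bar's top at columns 270-296 and rows 150-228, within 1-2 px of the prediction. I'll descend.

```bash
python3 - <<'E'
from h import *
chain([((.4675,.3205,.109),down(18.3))])
E
```

```text
t 3.05 q [-0.17  0.36 -0.66  1.77  0.25  1.09 -0.61] p [0.4724 0.3134 0.2413] F [ 0.2 -0.5 -0. ] w 0.0854
shift [0.033, -0.01, 0.529] turn [0.0002, 0.0003, -0.0038] rows>= 2.1
```

{"method": "apply_moves", "body": {
  "rows": [
    [[0.033,-0.01,0.1],[0,0,-0.003]],
    [[0.033,-0.01,0.2],[0,0,-0.003]],
    [[0.033,-0.01,0.3],[0,0,-0.003]],
    [[0.033,-0.01,0.4],[0,0,-0.003]],
    [[0.033,-0.01,0.48],[0,0,-0.003]],
    [[0.033,-0.01,0.525],[0,0,-0.003]],
    [[0.033,-0.01,0.525],[0,0,-0.003]],
    [[0.033,-0.01,0.525],[0,0,-0.003]]
  ]
}}

```text
clock: 4.05
tcp_pos: [0.4664, 0.3226, 0.1106]
orientation: [1.839, 2.546, 0.002]
contact_force: [0.1, 0.2, 0.0]
grip_width: 0.0855
gripper_force: 0.0
```

```bash
python3 - <<'E'
from h import *
here()
chain([((.4675,.3205,.109),down(18.3))])
E
```

```text
t 4.05 q [-0.25  0.52 -0.61  1.89  0.38  0.85 -0.73] p [0.4664 0.3226 0.1106] F [0.1 0.2 0. ] w 0.0855
t 4.05 q [-0.25  0.52 -0.61  1.89  0.38  0.85 -0.73] p [0.4664 0.3226 0.1106] F [0.1 0.2 0. ] w 0.0855
shift [-0.009, 0.002, 0.006] turn [0.0004, -0.0001, 0.0001] rows>= 0.0
```

{"method": "apply_moves", "body": {
  "rows": [
    [[-0.009,0,0.006],[0,0,0]],
    [[-0.009,0,0.006],[0,0,0]],
    [[-0.009,0,0.006],[0,0,0]],
    [[-0.009,0,0.006],[0,0,0]],
    [[-0.009,0,0.006],[0,0,0]],
    [[-0.009,0,0.006],[0,0,0]],
    [[-0.009,0,0.006],[0,0,0]],
    [[-0.009,0,0.006],[0,0,0]]
  ],
  "jaw": -1,
  "newtons": 70
}}

```text
clock: 5.05
tcp_pos: [0.467, 0.3203, 0.1087]
orientation: [1.839, 2.546, 0.001]
contact_force: [0.2, -0.5, 4.9]
grip_width: 0.0177
gripper_force: 69.9
```

{"method": "apply_moves", "body": {
  "rows": [
    [[0,0,-0.1],[0,0,0]],
    [[0,0,-0.25],[0,0,0]],
    [[0,0,-0.45],[0,0,0]],
    [[0,0,-0.65],[0,0,0]],
    [[0,0,-0.8],[0,0,0]],
    [[0,0,-0.88],[0,0,0]],
    [[0,0,-0.88],[0,0,0]],
    [[0,0,-0.88],[0,0,0]]
  ]
}}

```text
clock: 6.05
tcp_pos: [0.466, 0.3192, 0.3265]
orientation: [-1.839, -2.546, 0.004]
contact_force: [-1.1, -0.4, -1.9]
grip_width: 0.0176
gripper_force: 69.1
```

```bash
cat > plan.py <<'E'
from h import *
so=np.array([.5661,-.2192,.125]); Rs=R.from_euler("z",-.043)*R.from_euler("y",-30,degrees=True)
Rin=Rs*R.from_matrix(np.c_[[-1,0,0],[0,1,0],[0,0,-1]])  # tool x=-sock x, y=+sock y
def sp(h): # TCP for cartridge foot h m out from home foot (home: foot -30mm); TCP 104 mm above foot
    return so+Rs.apply([0,0,h-.030+.104])
E
python3 - <<'E'
from plan import *
print(sp(.09))
p=sp(.09)
a=R.from_rotvec((down(55).inv()*Rin).as_rotvec()*.5)
chain([((.56,.15,.34),down(40)),((.58,-.05,.34),down(62)),(p+[0,.05,.05],down(62)*R.from_rotvec((down(62).inv()*Rin).as_rotvec()*.5)),(p,Rin)])
E
```

```text
[ 0.4841758  -0.21567509  0.26702817]
t 6.05 q [-0.15  0.29 -0.69  1.66  0.19  1.26 -0.56] p [0.466  0.3192 0.3265] F [-1.1 -0.4 -1.9] w 0.0176
shift [-0.761, 0.144, -0.054] turn [-0.0009, 0.0001, -0.1205] rows>= 3.1
shift [-0.664, -0.453, 0.0] turn [0.0, 0.0, -0.1222] rows>= 3.2
shift [0.121, -0.588, 0.092] turn [-0.0186, -0.0819, -0.0693] rows>= 2.4
shift [-0.0, -0.199, 0.201] turn [-0.0186, -0.0819, -0.0693] rows>= 1.8
```

{"method": "apply_moves", "body": {
  "rows": [
    [[-0.2,0.04,-0.02],[0,0,-0.03]],
    [[-0.4,0.07,-0.03],[0,0,-0.06]],
    [[-0.6,0.11,-0.05],[0,0,-0.09]],
    [[-0.76,0.144,-0.05],[0,0,-0.12]],
    [[-0.76,0.144,-0.05],[0,0,-0.12]]
  ]
}}

```text
clock: 6.68
tcp_pos: [0.5618, 0.1459, 0.3382]
orientation: [-1.339, -2.84, 0.006]
contact_force: [-0.4, 0.1, -1.6]
grip_width: 0.0179
gripper_force: 69.1
```

{"method": "apply_moves", "body": {
  "rows": [
    [[-0.16,-0.11,0],[0,0,-0.03]],
    [[-0.33,-0.22,0],[0,0,-0.06]],
    [[-0.5,-0.34,0],[0,0,-0.09]],
    [[-0.66,-0.45,0],[0,0,-0.122]],
    [[-0.66,-0.45,0],[0,0,-0.122]],
    [[-0.66,-0.45,0],[0,0,-0.122]],
    [[-0.66,-0.45,0],[0,0,-0.122]]
  ]
}}

```text
clock: 7.55
tcp_pos: [0.5798, -0.0454, 0.3404]
orientation: [-0.759, -3.048, -0.001]
contact_force: [-0.7, 0.7, -1.9]
grip_width: 0.0178
gripper_force: 69.1
```

```bash
python3 - <<'E'
from plan import *
p=sp(.09); print((Rin).as_rotvec())
p0,r0=here(0)
chain([(p+[0,.06,.05],r0*R.from_rotvec((r0.inv()*Rin).as_rotvec()*.5)),(p,Rin)])
E
```

```text
[ 0.05628426  2.61746922 -0.01508132]
t 7.55 q [ 0.48  0.31 -0.65  1.61  0.19  1.29  0.89] p [ 0.5798 -0.0454  0.3404] F [-0.7  0.7 -1.9] w 0.0178
shift [0.131, -0.569, 0.093] turn [-0.0184, -0.0821, -0.0692] rows>= 2.4
shift [-0.011, -0.237, 0.203] turn [-0.0184, -0.0821, -0.0692] rows>= 1.8
```

{"method": "apply_moves", "body": {
  "rows": [
    [[0.04,-0.18,0.03],[-0.006,-0.027,-0.023]],
    [[0.08,-0.36,0.06],[-0.012,-0.055,-0.046]],
    [[0.13,-0.57,0.093],[-0.018,-0.082,-0.069]],
    [[0.13,-0.57,0.093],[-0.018,-0.082,-0.069]],
    [[0.13,-0.57,0.093],[-0.018,-0.082,-0.069]],
    [[0.13,-0.57,0.093],[-0.018,-0.082,-0.069]],
    [[0.13,-0.57,0.093],[-0.018,-0.082,-0.069]]
  ]
}}

```text
clock: 8.43
tcp_pos: [0.4854, -0.1568, 0.3178]
orientation: [0.388, 2.852, -0.01]
contact_force: [1.0, 0.6, -1.5]
grip_width: 0.0173
gripper_force: 69.3
```

```bash
python3 - <<'E'
from plan import *
chain([(sp(.09),Rin)])
E
```

```text
t 8.43 q [ 0.82  0.02 -0.62  1.98  0.    0.88  1.5 ] p [ 0.4854 -0.1568  0.3178] F [ 1.   0.6 -1.5] w 0.0173
shift [-0.004, -0.234, 0.205] turn [-0.0189, -0.0819, -0.0694] rows>= 1.8
```

{"method": "apply_moves", "body": {
  "rows": [
    [[0,-0.08,0.07],[-0.006,-0.027,-0.023]],
    [[0,-0.16,0.14],[-0.012,-0.055,-0.046]],
    [[-0.004,-0.234,0.205],[-0.019,-0.082,-0.0694]],
    [[-0.004,-0.234,0.205],[-0.019,-0.082,-0.0694]],
    [[-0.004,-0.234,0.205],[-0.019,-0.082,-0.0694]],
    [[-0.004,-0.234,0.205],[-0.019,-0.082,-0.0694]],
    [[-0.004,-0.234,0.205],[-0.019,-0.082,-0.0694]],
    [[-0.004,-0.234,0.205],[-0.019,-0.082,-0.0694]]
  ]
}}

```text
clock: 9.43
tcp_pos: [0.4831, -0.2167, 0.267]
orientation: [0.058, 2.617, -0.017]
contact_force: [0.3, 0.4, -1.0]
grip_width: 0.0178
gripper_force: 69.3
```

```bash
python3 - <<'E'
from plan import *
chain([(sp(.09),Rin)])
fs={n:grab_frame(n) for n in("top","scene","wrist")}
import pickle;pickle.dump(fs,open("f3.pkl","wb"))
for n in("top","scene"):print(n,proj(fs[n],[so])[0])
def crop(n,s,w,h):
    u,v=proj(fs[n],[so])[0].astype(int); x0,y0=u-w//2,v-h//2-10; print(n,"x0,y0",x0,y0)
    return cv2.resize(fs[n]["frame"][y0:y0+h,x0:x0+w,::-1],(w*s,h*s),interpolation=cv2.INTER_CUBIC)
cv2.imwrite("pics/c3.png",np.hstack([crop("top",4,100,140),crop("scene",4,100,140)]))
cv2.imwrite("pics/w3.png",fs["wrist"]["frame"][:,:,::-1])
E
```

```text
t 9.43 q [ 0.96  0.02 -0.54  2.18 -0.38  0.48  2.25] p [ 0.4831 -0.2167  0.267 ] F [ 0.3  0.4 -1. ] w 0.0178
shift [-0.004, 0.004, 0.002] turn [-0.0005, 0.0001, -0.0004] rows>= 0.0
top [373.78999823 207.01719048]
scene [168.88409566 215.59177759]
top x0,y0 323 127
scene x0,y0 118 135
```

View pics/w3.png

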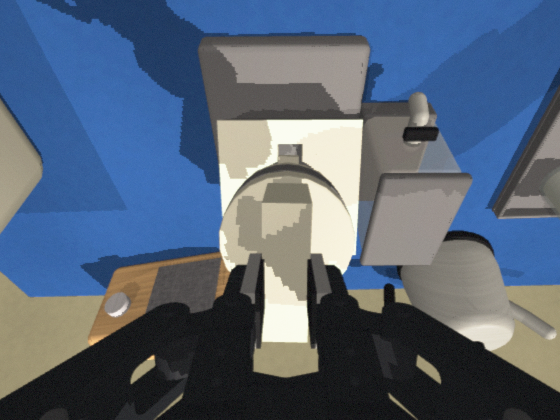

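View pics/c3.png

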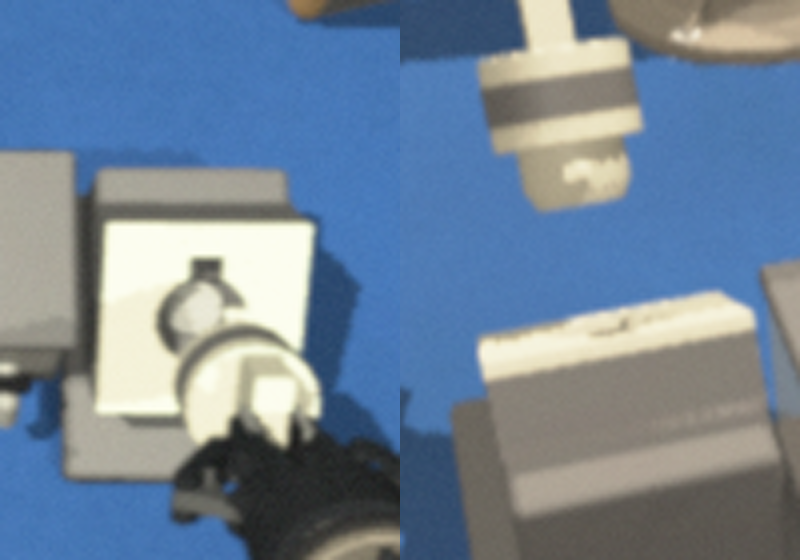

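In the wrist view the down-slope face corners are at (218,120) and (363,119), the slot at columns 279-302, the drum edges at 220 and 354, and the bar end at 262-312. I'll compare these with predictions.

```bash
python3 - <<'E'
from plan import *
import pickle
fs=pickle.load(open("f3.pkl","rb"));w=fs["wrist"];p,r=here(0)
mm=lambda l:np.array(l)/1e3
print("face corners,slot corners",proj(w,Rs.apply(mm([[-62,-62,0],[-62,62,0],[62,-62,0],[62,62,0],[-42,-10.5,0],[-42,10.5,0]]))+so).round(1).tolist(),w["cx"],w["cy"])
# cartridge in tool frame: x tool along bar; z up = -tool z ; foot at tool z=+.104
c=lambda l:r.apply(np.c_[l[:,0],l[:,1],.104-l[:,2]])+p
th=np.linspace(0,2*np.pi,200)
for z in(75,30):
    q=proj(w,c(mm(np.c_[36*np.cos(th),36*np.sin(th),z+0*th])));print("drum",z,"cols",q[:,0].min().round(1),q[:,0].max().round(1),"top row",q[:,1].min().round(1))
print("bar end",proj(w,c(mm([[32,10,113],[32,-10,113],[32,10,75],[32,-10,75],[38,7,20.5],[38,-7,20.5]]))).round(1).tolist())
fit=w["frame"][:,:,::-1]
cv2.imwrite("pics/w3c.png",cv2.resize(fit[100:300,190:390],(800,600) if 0 else (600,600),interpolation=cv2.INTER_CUBIC))
E
```

```text
face corners,slot corners [[213.8, 118.7], [359.4, 118.7], [221.2, 253.4], [351.7, 253.5], [274.4, 142.5], [298.6, 142.5]] 285.3171238499835 209.39795487973024
drum 75 cols 216.0 352.5 top row 178.0
drum 30 cols 229.2 339.8 top row 164.1
bar end [[309.0, 206.3], [258.8, 206.2], [304.1, 185.9], [264.4, 185.8], [295.4, 158.8], [273.8, 158.7]]
```

View pics/w3c.png

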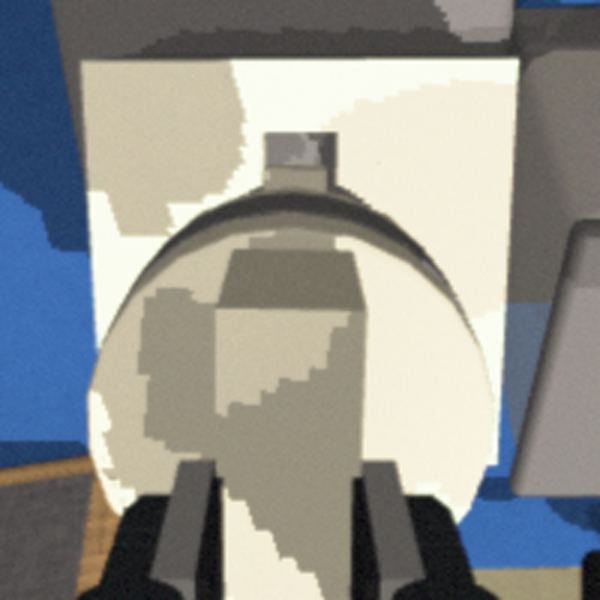

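All horizontal offsets are about +3.4 px, which is a camera rotation bias, so lateral alignment is good. Relative to the face, the cartridge sits about 2-2.5 mm down-slope in the grip. I'll correct that and approach.

{"method": "apply_moves", "body": {
  "rows": [
    [[-0.013,0.004,0.05],[0,0,0]],
    [[-0.013,0.004,0.1],[0,0,0]],
    [[-0.013,0.004,0.15],[0,0,0]],
    [[-0.013,0.004,0.2],[0,0,0]],
    [[-0.013,0.004,0.22],[0,0,0]],
    [[-0.013,0.004,0.22],[0,0,0]],
    [[-0.013,0.004,0.22],[0,0,0]],
    [[-0.013,0.004,0.22],[0,0,0]]
  ]
}}

```text
clock: 10.58
tcp_pos: [0.5131, -0.2176, 0.2211]
orientation: [0.06, 2.617, -0.017]
contact_force: [-0.2, 0.6, -1.9]
grip_width: 0.0177
gripper_force: 69.3
```

```bash
cat > chk.py <<'E'
from plan import *
p,r=here(); d=Rs.inv().apply(p-so)*1e3; o=telemetry.get_obs()
print("TCP in socket mm",d.round(2),"h mm",(d[2]-74).round(2),"turn err deg",np.degrees((r.inv()*Rin).as_rotvec()).round(2),"F sock",Rs.inv().apply(o["contact_force"]).round(1),"M",Rs.inv().apply(o["moment"]).round(2))
E
python3 - <<'E'
import chk
from plan import *
w=grab_frame("wrist");p,r=here(0)
mm=lambda l:np.array(l)/1e3
c=lambda l:r.apply(np.c_[l[:,0],l[:,1],.104-l[:,2]])+p
print("face/slot",proj(w,Rs.apply(mm([[-62,-62,0],[-62,62,0],[-42,-10.5,0],[-42,10.5,0]]))+so).round(1).tolist())
print("bar top/bottom, lug",proj(w,c(mm([[32,10,113],[32,-10,113],[32,10,75],[32,-10,75],[38,7,20.5],[38,-7,20.5]]))).round(1).tolist())
cv2.imwrite("pics/w4c.png",cv2.resize(w["frame"][80:280,190:390,::-1],(600,600),interpolation=cv2.INTER_CUBIC))
E
```

```text
t 10.57 q [ 0.89  0.14 -0.54  2.18 -0.27  0.35  2.13] p [ 0.5131 -0.2176  0.2211] F [-0.2  0.6 -1.9] w 0.0177
TCP in socket mm [  2.18  -0.66 109.73] h mm 35.73 turn err deg [-0.13  0.03 -0.11] F sock [-1.1  0.6 -1.6] M [-0.03  0.76 -0.01]
face/slot [[197.3, 116.1], [374.8, 116.0], [271.3, 145.0], [300.6, 145.0]]
bar top/bottom, lug [[309.1, 206.5], [259.0, 206.5], [304.3, 186.1], [264.5, 186.0], [295.5, 158.9], [273.9, 158.9]]
```

View pics/w4c.png

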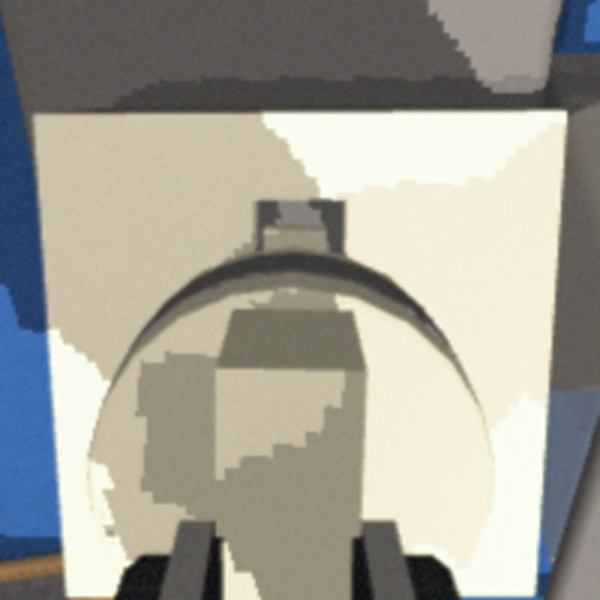

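Relative to the slot, the lug is about 0.8 mm off in y and 1.2 mm down-slope, both inside the clearance. I'll trim that and push in.

{"method": "apply_moves", "body": {
  "rows": [
    [[-0.004,0.003,0.02],[0,0,0]],
    [[-0.004,0.003,0.04],[0,0,0]],
    [[-0.004,0.003,0.06],[0,0,0]],
    [[-0.004,0.003,0.075],[0,0,0]],
    [[-0.004,0.003,0.09],[0,0,0]],
    [[-0.004,0.003,0.1],[0,0,0]],
    [[-0.004,0.003,0.11],[0,0,0]],
    [[-0.004,0.003,0.11],[0,0,0]]
  ]
}}

```text
clock: 11.62
tcp_pos: [0.5278, -0.2172, 0.1972]
orientation: [0.059, 2.618, -0.016]
contact_force: [0.2, 0.2, -2.5]
grip_width: 0.0179
gripper_force: 69.3
```

```bash
python3 chk.py
```

```text
t 11.62 q [ 0.83  0.2  -0.5   2.18 -0.21  0.29  2.07] p [ 0.5278 -0.2172  0.1972] F [ 0.2  0.2 -2.5] w 0.0179
TCP in socket mm [ 2.86  0.33 81.73] h mm 7.73 turn err deg [-0.09 -0.01 -0.1 ] F sock [-1.1  0.2 -2.3] M [-0.07  0.75  0.02]
```

{"method": "apply_moves", "body": {
  "rows": [
    [[0,0,0.008],[0,0,0]],
    [[0,0,0.014],[0,0,0]],
    [[0,0,0.02],[0,0,0]],
    [[0,0,0.025],[0,0,0]],
    [[0,0,0.028],[0,0,0]],
    [[0,0,0.028],[0,0,0]],
    [[0,0,0.028],[0,0,0]]
  ]
}}

```text
clock: 12.5
tcp_pos: [0.5312, -0.2177, 0.1917]
orientation: [0.059, 2.617, -0.017]
contact_force: [-6.6, 1.1, 6.6]
grip_width: 0.0179
gripper_force: 70.7
```

```bash
python3 chk.py
```

```text
t 12.5 q [ 0.82  0.22 -0.49  2.18 -0.2   0.27  2.06] p [ 0.5312 -0.2177  0.1917] F [-6.6  1.1  6.6] w 0.0179
TCP in socket mm [3.110e+00 4.000e-02 7.527e+01] h mm 1.27 turn err deg [-0.13  0.02 -0.11] F sock [-2.4  0.8  9. ] M [ 0.19  1.   -0.03]
```

{"method": "apply_moves", "body": {
  "rows": [
    [[0,0,0.003],[0,0,0]],
    [[0,0,0.005],[0,0,0]],
    [[0,0,0.005],[0,0,0]],
    [[0,0,0.005],[0,0,0]]
  ]
}}

```text
clock: 13.0
tcp_pos: [0.5314, -0.218, 0.1914]
orientation: [0.06, 2.617, -0.018]
contact_force: [-15.5, 2.6, 19.5]
grip_width: 0.0181
gripper_force: 72.5
```

```bash
python3 chk.py
```

```text
t 13.0 q [ 0.82  0.22 -0.49  2.18 -0.19  0.27  2.06] p [ 0.5314 -0.218   0.1914] F [-15.5   2.6  19.5] w 0.0181
TCP in socket mm [ 3.14 -0.26 74.81] h mm 0.81 turn err deg [-0.17  0.02 -0.11] F sock [-3.8  2.  24.7] M [ 0.48  1.42 -0.01]
```

It's flush: the force rises stiffly at about h = 0.8 mm. I'll ease off slightly and twist the first 45° about the cartridge's axis.

{"method": "apply_moves", "body": {
  "rows": [
    [[0,-0.001,-0.002],[0,0,0.025]],
    [[0,-0.002,-0.002],[0,0,0.05]],
    [[0,-0.003,-0.002],[0,0,0.085]],
    [[0.001,-0.004,-0.002],[0,0,0.12]],
    [[0.001,-0.005,-0.002],[0,0,0.16]],
    [[0.002,-0.006,-0.002],[0,0,0.2]],
    [[0.003,-0.0076,-0.002],[0,0,0.25]],
    [[0.003,-0.0076,-0.002],[0,0,0.25]],
    [[0.003,-0.0076,-0.002],[0,0,0.25]]
  ]
}}

```text
clock: 14.12
tcp_pos: [0.5318, -0.2189, 0.1918]
orientation: [1.064, 2.415, 0.256]
contact_force: [-6.8, 3.2, 11.9]
grip_width: 0.0177
gripper_force: 71.2
```

```bash
python3 chk.py
```

```text
t 14.12 q [ 0.65  0.2  -0.3   2.19 -0.38  0.28  1.44] p [ 0.5318 -0.2189  0.1918] F [-6.8  3.2 11.9] w 0.0177
TCP in socket mm [ 3.75 -1.21 74.98] h mm 0.98 turn err deg [-4.000e-02  1.600e-01 -4.506e+01] F sock [-0.   2.9 13.8] M [ 0.94  0.47 -0.06]
```

{"method": "apply_moves", "body": {
  "rows": [
    [[0,-0.001,0],[0,0,0.035]],
    [[0,-0.002,0],[0,0,0.07]],
    [[0,-0.003,0],[0,0,0.105]],
    [[0.001,-0.004,0],[0,0,0.14]],
    [[0.001,-0.005,0],[0,0,0.175]],
    [[0.002,-0.006,0],[0,0,0.21]],
    [[0.003,-0.0076,0],[0,0,0.24]],
    [[0.003,-0.0076,0],[0,0,0.25]],
    [[0.003,-0.0076,0],[0,0,0.25]]
  ]
}}

```text
clock: 15.25
tcp_pos: [0.5282, -0.2196, 0.1895]
orientation: [1.965, 1.881, 0.502]
contact_force: [-13.2, 3.2, 12.9]
grip_width: 0.0175
gripper_force: 71.6
```

```bash
python3 chk.py
```

```text
t 15.25 q [ 0.48  0.19 -0.11  2.21 -0.52  0.29  0.8 ] p [ 0.5282 -0.2196  0.1895] F [-13.2   3.2  12.9] w 0.0175
TCP in socket mm [-0.57 -1.99 74.8 ] h mm 0.8 turn err deg [-1.000e-01 -2.000e-02 -9.002e+01] F sock [-5.1  2.6 17.8] M [0.69 1.67 0.46]
```

{"method": "apply_moves", "body": {
  "rows": [
    [[0,0,0],[0,0,0.012]],
    [[0,0,0],[0,0,0.022]],
    [[0,0,0],[0,0,0.022]],
    [[0,0,0],[0,0,0.022]]
  ]
}}

```text
clock: 15.75
tcp_pos: [0.5281, -0.2198, 0.1895]
orientation: [2.034, 1.819, 0.521]
contact_force: [-13.3, 3.1, 12.8]
grip_width: 0.0181
gripper_force: 74.5
```

```bash
python3 chk.py
```

```text
t 15.75 q [ 0.47  0.18 -0.1   2.21 -0.53  0.29  0.74] p [ 0.5281 -0.2198  0.1895] F [-13.3   3.1  12.8] w 0.0181
TCP in socket mm [-0.55 -2.27 74.85] h mm 0.85 turn err deg [-1.100e-01  1.000e-02 -9.391e+01] F sock [-5.2  2.5 17.8] M [0.34 1.71 0.78]
```

The moment rises against the stop. I'll relax, open and retreat.

{"method": "apply_moves", "body": {
  "rows": [
    [[0,0,-0.003],[0,0,-0.015]],
    [[0,0,-0.003],[0,0,-0.015]],
    [[0,0,-0.003],[0,0,-0.015]]
  ]
}}

```text
clock: 16.12
tcp_pos: [0.5282, -0.2203, 0.1899]
orientation: [1.989, 1.859, 0.508]
contact_force: [-6.2, 0.5, 5.4]
grip_width: 0.0177
gripper_force: 70.3
```

{"method": "apply_moves", "body": {
  "rows": [
    [[0,0,0],[0,0,0]],
    [[0,0,0],[0,0,0]],
    [[0,0,0],[0,0,0]],
    [[0,0,0],[0,0,0]],
    [[0,0,0],[0,0,0]],
    [[0,0,0],[0,0,0]]
  ],
  "jaw": 1
}}

```text
clock: 16.88
tcp_pos: [0.5289, -0.2201, 0.19]
orientation: [1.988, 1.859, 0.509]
contact_force: [-0.5, -0.6, 0.7]
grip_width: 0.0853
gripper_force: 0.0
```

{"method": "apply_moves", "body": {
  "rows": [
    [[0,0,-0.08],[0,0,0]],
    [[0,0,-0.2],[0,0,0]],
    [[0,0,-0.35],[0,0,0]],
    [[0,0,-0.5],[0,0,0]],
    [[0,0,-0.5],[0,0,0]],
    [[0,0,-0.5],[0,0,0]],
    [[0,0,-0.5],[0,0,0]]
  ]
}}

```text
clock: 17.75
tcp_pos: [0.4663, -0.2167, 0.2969]
orientation: [1.99, 1.86, 0.508]
contact_force: [0.5, 0.5, -0.3]
grip_width: 0.0852
gripper_force: 0.0
```

```bash
python3 - <<'E'
import chk
from plan import *
w=grab_frame("wrist")
mm=lambda l:np.array(l)/1e3
print("pred bar top locked",proj(w,Rs.apply(mm([[10,32,83],[10,-32,83],[-10,-32,83],[-10,32,83]]))+so).round(1).tolist())
print("face",proj(w,Rs.apply(mm([[62,62,0],[62,-62,0],[-62,-62,0],[-62,62,0]]))+so).round(1).tolist())
a=w["frame"][:,:,::-1]
s=grab_frame("scene")["frame"][130:330,60:260,::-1]
cv2.imwrite("pics/end.png",np.hstack([cv2.resize(a,(400,300)),cv2.resize(s,(400,300))]))
E
```

```text
t 17.75 q [ 0.47 -0.07 -0.03  2.19 -0.37  0.56  0.64] p [ 0.4663 -0.2167  0.2969] F [ 0.5  0.5 -0.3] w 0.0852
TCP in socket mm [ -0.52  -1.83 198.77] h mm 124.77 turn err deg [-1.200e-01 -6.000e-02 -9.137e+01] F sock [ 0.3  0.5 -0.5] M [0.   0.51 0.03]
pred bar top locked [[297.3, 159.9], [298.4, 240.7], [273.1, 241.2], [270.3, 160.5]]
face [[349.3, 114.2], [345.9, 237.5], [227.1, 239.9], [218.1, 117.3]]
```

View pics/end.png

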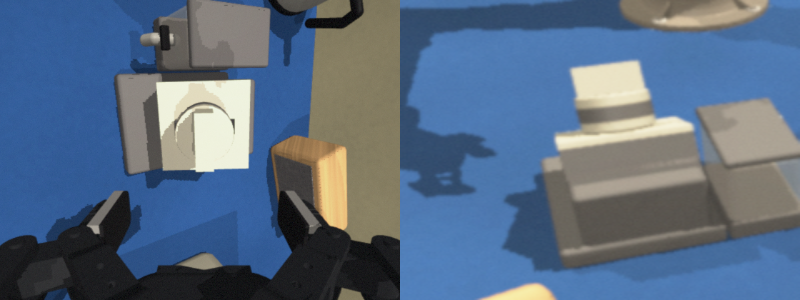

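The picture shows the bar level across the face and the drum seated on it. My picture quota is used up, so I'll check the bar's angle numerically with a line detector.

```bash
python3 - <<'E'
from plan import *
w=grab_frame("wrist");g=cv2.cvtColor(w["frame"],cv2.COLOR_RGB2GRAY)
x0,y0=205,100;roi=cv2.resize(g[y0:255,x0:365],None,fx=3,fy=3,interpolation=cv2.INTER_CUBIC)
L=cv2.createLineSegmentDetector().detect(roi)[0][:,0]/3+[x0,y0,x0,y0]
for l in L:
    n=np.hypot(l[2]-l[0],l[3]-l[1])
    if n>22: print(l.round(1),round(n),"deg from vertical",((np.degrees(np.arctan2(l[2]-l[0],l[3]-l[1]))+90)%180-90).round(1))
E
```

```text
[350.2 111.  219.  114.8] 131 deg from vertical -88.4
[228.1 238.4 273.2 237.4] 45 deg from vertical -88.8
[299.8 236.7 347.3 235.6] 47 deg from vertical -88.7
[347.6 235.6 350.4 112.3] 123 deg from vertical -1.3
[273.5 240.4 299.4 240.1] 26 deg from vertical -89.2
[218.2 115.5 226.9 225.3] 110 deg from vertical 4.5
[328.2 165.7 328.6 187.7] 22 deg from vertical 1.3
[271.  158.9 273.4 234. ] 75 deg from vertical 1.8
[273.5 152.  296.9 151.6] 23 deg from vertical -89.1
[298.1 157.7 272.3 158. ] 26 deg from vertical -89.3
[353.7 211.5 355.9 112.3] 99 deg from vertical -1.3
```

The bar is within about 0.5° of the predicted locked angle and its size fits home height. The robot is clear.

```bash
python3 -c "
from bench import job;print(job.hand_in())"
```

```text
the job is handed in; nothing more can be done
None
```

The cartridge is in the socket and twisted a quarter turn clockwise to its stop. The gripper has let go and is clear, and the job was handed in at about 18 s on the robot clock; the hand-in returned no verdict.

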